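# Cycle two spring latches and reject the one that binds

### The arm

A 6-joint arm with a two-finger parallel gripper is mounted at the origin on the work surface; the furniture and walls round the work are solid. World frame = base frame: x ahead of the robot, y to its left, z up, the work surface at z = 0. Lengths are in m, angles in rad, forces in N, time in s.
With the tool pointing down it reaches from about 0.3 to 0.875 m from the base axis. Payload 6.4 kg.
Tool frame: the origin (TCP) lies at the very end of the fingers, on their centre line; the grasp point (between the pads) lies 19 mm behind it (env.grip_point_offset is the distance from the TCP to the grasp point, in m); z points along the fingers, y is the direction in which the jaws open and shut (so a half turn about z gives the same grasp; the last joint's range is limited). The gripper opens to 88 mm and grips with 3 to 60 N. Pads are 18 mm wide; open, the fingers measure 123 mm over their backs; the gripper's body (75 mm by 187 mm) begins 45 mm behind the grasp point.
Start: joints at [-1.553, 0.181, 1.607, -0, 1.354, -0.206], TCP at [0.128, -0.561, 0.239] pointing down, gripper open.
Joint ranges: [-2.99, 2.99], [-0.89, 2.07], [0.3, 2.58], [-1.14, 4.28], [0, 2.63], [-3.12, 3.12]. Speed limits (rad/s): [2.57, 2.57, 3.01, 3.14, 3.14, 3.14].

### API

Orientations are given as [roll, pitch, yaw] about the fixed x, y, z axes, in that order (R = Rz(yaw) Ry(pitch) Rx(roll)).
In Python, from station import sensors, eyes, sign_off, nets, env gives the robot as it stands. The module is installed in compiled form; this text tells all that it offers.
- The arm moves only by the tool carry_out, never from a script. Its argument "deltas" is a list of rows, each a list of 3 entries, a list of its own where there are three numbers: the opening, from 0 (shut) to 1 (fully open), then the shift along the tool's x, y, z in mm, then the turn about the tool's z in rad. A call has 1 to 20 rows; each row shifts and turns the commanded pose from where the row before left it, along the tool's axes as they then stand; what a row does not reach is not made up. A row lasts 1/8 s, in which the tool goes at most 62.5 mm and 10.7 degrees, less where a joint would pass 70% of its speed; a pose out of reach is approached as far as the arm can. A call is refused whole if a number of a shift passes 62.5 or a number of a turn 0.188, either way. A call with a gripper value outside its range is refused whole. The fingers move at their own pace and stop on an object; the grip force is fixed at half the most. Time passes only in rows, so rows that do not move let the fingers close. It gives the time, the measured TCP pose, the force and the opening at its end, in the units of the state.
- sensors.state(): the state, without advancing time (a new reading comes with each control period).
- eyes.snapshot(name): name is "side" or "top"; returns a dict with "image" (384x512x3 uint8, blue, green, red), "fx", "fy", "cx", "cy" (pixels), "distortion" ([k1, k2, p1, p2, k3] as OpenCV has them; the pictures are not rectified), "rvec" (rotation vector, rad) and "tvec" (3), from world to camera coordinates, as OpenCV has them. Camera axes: x right, y down, z forward; pixel columns grow to the right and rows downward; lengths in m; the calibration is good to about 2 mm. A picture is of the moment at which its call begins. There is no depth.
- sign_off(): hands the job in, once; it reports no verdict.
Trained networks look in a picture, given as the dict that the camera call returned (one of the last four; its "shot" number tells which), for a name from the list of things; names that differ only in an ending like _2 or _b are one class to them, and where a whole thing is asked for, a point or a joint stands for the part that bears it (a point fixed in the world has none). Each returns a list of dicts, best first, with "confidence" (0 to 1); they miss things now and then, are a little off and sometimes report something else, mostly with a low value. They report only what shows in the picture. A call takes as long as a camera call. They do not tell look-alikes from the thing itself.
- nets.search_frame(picture, thing): "xyz" ([x, y, z] in m, in the coordinates of the camera as it stood for that picture, good to about 4 mm: the middle of the surface that is visible of it).
- nets.masks_of(picture, thing): "mask" (384x512 bool, what is visible of it).
- nets.tip_of(picture, thing): "xyz" ([x, y, z] in m, in the coordinates of the camera as it stood for that picture, good to about 4 mm: a listed point, or the origin of a listed thing).
The state is a dict: "t": time; "q": joint angles; "joint_velocities": joint speeds; "joint_efforts": joint torques, N m; "tcp_pos": TCP position; "orientation": TCP orientation; "ft_force": force on the tool from outside, world axes, zero at the start; "torque": the same for the moment, N m; "opening": finger opening in m.
Only numpy, scipy, OpenCV 4.12 (cv2) and the standard library are available. Lean on these libraries where they do the work, as an engineer would, in place of code of your own. Each camera call takes 0.05 s, during which the arm holds its last target. There are 200 camera calls.

### The job

Test both spring latches on the bench: press each latch's arm fully down to its stop and let it go. A sound arm springs back up by itself and a binding one stays down. Put the latch that binds into the red bin, with its arm still down as it stuck, and leave the sound latch standing where it is.

Things in the scene. Friction and masses are not known exactly. Their poses are not given: they have to be found in the camera images.
- latch_p_centre (a point): centre, 15 mm over the bench, of the base block of one of two loose latches that look alike (one binds). About 0.38 kg: a dark steel block 110 (x) x 44 (y) x 30 mm (z) lying flat, a steel arm on top. The arm lies within the block's outline, so the block can be gripped from above across its 44 mm. Press the arm straight down 25 mm from this point towards -x; 2 to 4 N do.
- swing_p (a joint): angle (rad) of that latch's arm: 0 = up, sloping 0.5 rad, its free end about 86 mm over the bench; grows as it is pressed; 0.5 = level, at its stop, its top face 46 mm over the bench. 85 x 20 x 8 mm, it points to the block's -x from a level pin along y, 40 mm towards +x from the block's centre and 42 mm over the bench, between two ears 47 mm high
- latch_q_centre (a point): centre, 15 mm over the bench, of the base block of the other latch: same build, size and axes as latch_p
- swing_q (a joint): angle (rad) of the other latch's arm: 0 = up, 0.5 = level, at its stop; same build as swing_p
- reject_bin: open red bin, fixed to the bench, 256 (x) x 160 (y) x 62 mm high, its floor about 240 x 144 mm inside and about 3 mm over the bench; origin at the centre of its underside, z up
Mind the look-alikes: they are no part of the job. What is shaped like the part that bears latch_p_centre but yellow is not meant.

How it is judged:
On the way:
1. the arm of the sound latch has been pressed down to its stop (value of joint swing_p above 0.42 rad), for 0.05 s.
At the end, for the whole second after the job is handed in: The latch that binds lies in the red bin (its centre within 110 mm of the bin's centre along the bin, 68 mm across it, and below 60 mm), its arm stuck down (more than 0.3 rad); the sound latch stands upright (within 0.15 rad) within 40 mm of where it stood, its arm back up (less than 0.1 rad) (value of joint swing_p below 0.1 rad and distance of latch_p_centre from where it was at the start of the episode below 0.04 m and angle between latch_p_centre's own z axis and vertical below 0.15 rad and value of joint swing_q above 0.3 rad and x of latch_q_centre in the frame of reject_bin between -0.11 and 0.11 m and y of latch_q_centre in the frame of reject_bin between -0.068 and 0.068 m and height (world z) of latch_q_centre below 0.06 m); the robot touches nothing.
It also fails if it takes over 64 s, if anything falls off the work surface, if the arm or the gripper's body presses on something with over 40 N, if the wrist force passes 120 N, or if a joint passes its speed limit or range.

## Working session

There is one attempt and no reset: what is moved stays moved. The work goes in short steps, Python scripts to look and compute and a tool call to move; the robot and the scene stay as the last step left them, time stands still between calls to the robot, and variables do not carry over. Pictures are saved under pics/ and viewed, about 8 in all and at most 12, crops included, and the job is handed in when it is done.

Besides the shell and the picture viewer there is one more tool, called after "Call:" as name([rows], argument=value, ...), one row to a line, values as JSON. carry_out: Moves the arm, as the interface text tells. Its arguments: {"type":"object","properties":{"deltas":{"type":"array"}},"required":["deltas"]}

```bash
mkdir -p pics; cat > h.py <<'E'
import numpy as np, cv2
from station import sensors, eyes, nets, env
def world(p,xyz):
    R=cv2.Rodrigues(np.array(p["rvec"],float))[0]
    return R.T@(np.array(xyz)-np.array(p["tvec"]).ravel())
def proj(p,X):
    K=np.array([[p["fx"],0,p["cx"]],[0,p["fy"],p["cy"]],[0,0,1.]])
    return cv2.projectPoints(np.array(X,float).reshape(-1,1,3),np.array(p["rvec"],float),np.array(p["tvec"],float),K,np.array(p["distortion"],float))[0].reshape(-1,2)
def ray(p,uv,z):
    K=np.array([[p["fx"],0,p["cx"]],[0,p["fy"],p["cy"]],[0,0,1.]])
    n=cv2.undistortPoints(np.array([[uv]],float),K,np.array(p["distortion"],float)).ravel()
    R=cv2.Rodrigues(np.array(p["rvec"],float))[0]; c=-R.T@np.array(p["tvec"]).ravel()
    d=R.T@np.array([*n,1]); return c+d*(z-c[2])/d[2]
E
python3 - <<'E'
from h import *
np.set_printoptions(precision=4,suppress=True)
s=sensors.state();print(s["t"],s["tcp_pos"],s["orientation"],s["opening"],env.grip_point_offset)
ims=[]
for n in("top","side"):
    p=eyes.snapshot(n);cv2.imwrite(f"pics/{n}0.png",p["image"])
    for t in("latch_p_centre","swing_p","reject_bin"):
        for r in nets.tip_of(p,t)[:4] : 
            w=world(p,r["xyz"]);print(n,t,round(r["confidence"],2),w if len(np.shape(w))==1 else w,proj(p,w)[0])
        for r in nets.masks_of(p,t)[:4]:
            v,u=np.where(r["mask"]);print("   mask",round(r["confidence"],2),u.mean(),v.mean(),len(u))
E
```

```text
0.0 [ 0.1276 -0.5601  0.2378] [-3.1399 -0.0003  0.2238] 0.0884254144988837 0.0187
top latch_p_centre 0.79 [0.4771 0.0836 0.0148] [214.2091 189.5437]
top latch_p_centre 0.62 [ 0.3308 -0.3893  0.0166] [364.591  238.7611]
   mask 0.94 213.49264705882354 189.36764705882354 544
   mask 0.55 364.166095890411 237.55993150684932 584Traceback (most recent call last):
  File "<stdin>", line 8, in <module>
ValueError: it knows: latch_p_centre, latch_q_centre, reject_bin
```

View pics/top0.png

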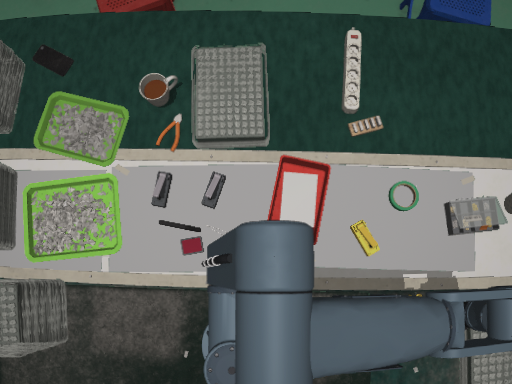

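The top view shows the two dark latches at about (162,188) and (214,189), the red bin at (300,198), and a yellow look-alike at (364,238). Next I'll measure the latches' orientation.

```bash
python3 - <<'E'
from h import *
np.set_printoptions(precision=4,suppress=True)
for n in("top","side"):
    p=eyes.snapshot(n)
    np.save(f"{n}.npy",p,allow_pickle=True)
    cv2.imwrite(f"pics/{n}1.png",p["image"])
    for t in("latch_p_centre","latch_q_centre","reject_bin"):
        for r in nets.tip_of(p,t)[:4]: 
            w=world(p,r["xyz"]);print(n,t,round(r["confidence"],2),w,proj(p,w)[0])
        for r in nets.masks_of(p,t)[:4]:
            v,u=np.where(r["mask"])
            c=cv2.boxPoints(cv2.minAreaRect(np.c_[u,v].astype(np.float32)))
            print("   mask",round(r["confidence"],2),u.mean(),v.mean(),len(u),"box@z.03",[ray(p,x,.03 if t[0]=='l' else .062)[:2].round(3).tolist() for x in c])
    if n=="top":
        a=cv2.resize(p["image"][160:260,140:340],None,fx=4,fy=4,interpolation=cv2.INTER_CUBIC)
    else: b=cv2.resize(p["image"],None,fx=1.5,fy=1.5)
cv2.imwrite("pics/a.png",a);cv2.imwrite("pics/b.png",b)
E
```

```text
top latch_p_centre 0.88 [0.4736 0.0838 0.0164] [214.0508 190.5208]
top latch_p_centre 0.83 [ 0.3319 -0.3912  0.019 ] [365.3575 238.3392]
top latch_p_centre 0.22 [0.4754 0.2521 0.0202] [160.843  188.7064]
   mask 0.91 213.4607142857143 189.51785714285714 560 box@z.03 [[0.429, 0.128], [0.54, 0.089], [0.522, 0.041], [0.411, 0.081]]
   mask 0.69 364.31509433962265 237.2490566037736 530 box@z.03 [[0.368, -0.337], [0.394, -0.383], [0.299, -0.435], [0.274, -0.389]]
   mask 0.61 161.2448132780083 189.47095435684648 482 box@z.03 [[0.422, 0.278], [0.531, 0.27], [0.525, 0.221], [0.417, 0.23]]
top reject_bin 0.77 [ 0.4456 -0.1712 -0.0024] [294.7403 201.9472]
   mask 0.81 299.8733216579101 191.63076474022182 3426 box@z.03 [[0.344, -0.075], [0.586, -0.12], [0.555, -0.284], [0.314, -0.233]]
side latch_p_centre 0.95 [ 0.3331 -0.3828  0.016 ] [254.399  272.9511]
side latch_p_centre 0.66 [0.4738 0.0858 0.0109] [264.6656 170.7641]
   mask 0.76 265.88965517241377 167.59655172413792 580 box@z.03 [[0.407, 0.041], [0.45, 0.189], [0.556, 0.141], [0.506, -0.003]]
   mask 0.59 255.30348837209303 273.29651162790697 860 box@z.03 [[0.262, -0.375], [0.374, -0.306], [0.395, -0.401], [0.287, -0.462]]
side latch_q_centre 0.81 [0.4744 0.2546 0.0091] [254.2697 146.143 ]
   mask 0.65 255.75409836065575 142.9799635701275 549 box@z.03 [[0.44, 0.355], [0.558, 0.333], [0.517, 0.171], [0.408, 0.192]]
side reject_bin 0.63 [ 0.4437 -0.174  -0.003 ] [274.819  222.7189]
   mask 0.78 275.8256994305521 214.5226541223075 4039 box@z.03 [[0.326, -0.08], [0.601, -0.119], [0.534, -0.332], [0.292, -0.294]]
```

View pics/a.png

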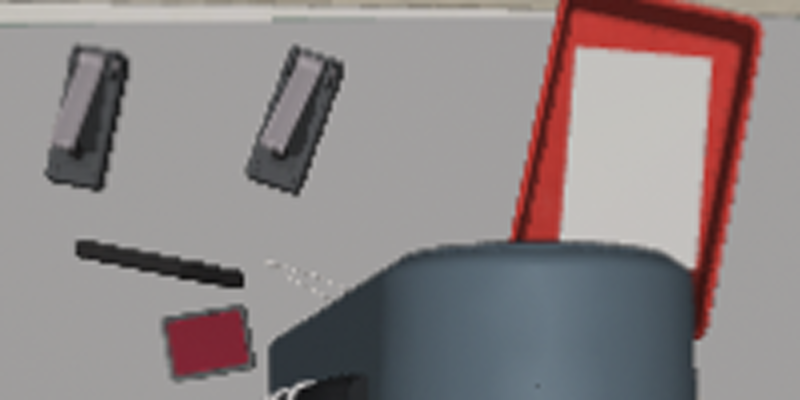

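View pics/b.png

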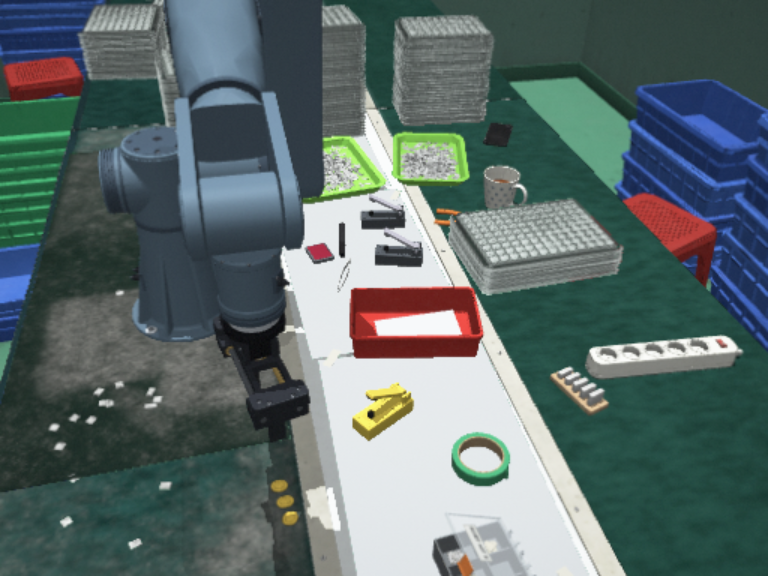

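The arms slope up and their free ends point towards the robot, so block +x points away from it. Next I'll refine the poses from the corner pixels and plan the moves.

```bash
cat >> h.py <<'E'
from scipy.spatial.transform import Rotation as Ro
def go(tgt,yaw):
    s=sensors.state();R=Ro.from_euler('xyz',s["orientation"]).as_matrix()
    T=(Ro.from_euler('z',yaw)*Ro.from_euler('x',np.pi)).as_matrix()
    y0=s["orientation"][2]; print("t",s["t"],"turn z",round(y0-yaw,3),"shift in final axes mm",(T.T@(np.array(tgt)-s["tcp_pos"])*1e3).round(1))
def fit(p,corn,init):
    "corners of block top: BL BR TR in pixels; fit x,y,yaw"
    from scipy.optimize import least_squares
    L=np.array([[-.055,.022],[-.055,-.022],[.055,-.022]])
    def f(q):
        c,s=np.cos(q[2]),np.sin(q[2]);X=L@np.array([[c,s],[-s,c]])+q[:2]
        return (proj(p,np.c_[X,[.03]*3])-corn).ravel()
    r=least_squares(f,init,x_scale=[.01,.01,.1]);return r.x,r.fun
E
python3 - <<'E'
from h import *
np.set_printoptions(precision=4,suppress=True)
p=np.load("top.npy",allow_pickle=True).item()
for c,i in (([(47,178),(102,190),(127,62)],(.475,.253,-.19)),([(247,176),(297,193),(343,70)],(.474,.084,-.34))):
    c=np.array(c)/4+[140-.4,160-.4]; q,r=fit(p,c,i); print(q,r)
    px=q[:2]-.025*np.array([np.cos(q[2]),np.sin(q[2])]);print("press",px)
b=[ray(p,x,.062) for x in ((140+565/4,160),(140+760/4,160+18/4),(140+703/4,160+335/4))];print(b)
go([.40,-.22,.239],-.19)
E
```

```text
[ 0.4719  0.2476 -0.1604] [-0.2768  0.9817 -0.4256  0.5273  0.6993 -1.5434]
press [0.4472 0.2516]
[ 0.4732  0.0847 -0.3181] [-0.757   0.4044  0.0386  0.8462  0.7199 -1.2855]
press [0.4495 0.0925]
[array([ 0.565 , -0.1235,  0.062 ]), array([ 0.5543, -0.2741,  0.062 ]), array([ 0.31  , -0.2297,  0.062 ])]
t 0.85 turn z 0.414 shift in final axes mm [ 203.1 -386.    -0.3]
```

Call:
carry_out([
  [0,[0,0,0],0.18],
  [0,[0,0,0],0.18],
  [0,[0,0,0],0.18],
  [0,[15,-41,0],0],
  [0,[15,-41,0],0],
  [0,[15,-41,0],0],
  [0,[15,-41,0],0],
  [0,[15,-41,0],0],
  [0,[15,-41,0],0],
  [0,[15,-41,0],0],
  [0,[15,-41,0],0],
  [0,[15,-41,0],0],
  [0,[15,-41,0],0],
])

```text
t: 2.48
tcp_pos: [0.3985, -0.2165, 0.239]
orientation: [3.141, -0.001, -0.316]
ft_force: [0.9, 0.0, 0.4]
opening: 0.0003
```

Call:
carry_out([
  [0,[-6.5,-39,0],0],
  [0,[-6.5,-39,0],0],
  [0,[-6.5,-39,0],0],
  [0,[-6.5,-39,0],0],
  [0,[-6.5,-39,0],0],
  [0,[-6.5,-39,0],0],
  [0,[-6.5,-39,0],0],
  [0,[-6.5,-39,0],0],
  [0,[0,0,0],0],
])

```text
t: 3.6
tcp_pos: [0.4452, 0.097, 0.2388]
orientation: [-3.141, -0.0, -0.312]
ft_force: [-0.3, 0.4, -0.7]
opening: 0.0003
```

```bash
python3 - <<'E'
from h import *
go([.449,.093,.10],-.32); s=sensors.state();print(s["q"],s["ft_force"],s["opening"],s["tcp_pos"],s["orientation"])
E
```

```text
t 3.6 turn z 0.008 shift in final axes mm [  4.9   2.6 138.8]
[-4.71795488e-02 -9.56669947e-02  1.89396212e+00  2.98403053e-04
  1.34316664e+00  1.83573695e+00] [-0.29431207  0.43987011 -0.71339078] 0.0003094890338955235 [0.44521297 0.09700133 0.23878424] [-3.14127781e+00 -5.01821916e-05 -3.12187496e-01]
```

Call:
carry_out([
  [0,[5,2.5,45],0],
  [0,[0,0,45],0],
  [0,[0,0,45],0],
  [0,[0,0,10],0],
  [0,[0,0,10],0],
  [0,[0,0,10],0],
  [0,[0,0,10],0],
  [0,[0,0,10],0],
  [0,[0,0,3],0],
  [0,[0,0,0],0],
])

```text
t: 4.85
tcp_pos: [0.4492, 0.0912, 0.0506]
orientation: [3.142, 0.0, -0.316]
ft_force: [-0.9, 0.9, 2.1]
opening: 0.0008
```

Call:
carry_out([
  [0,[0,0,2],0],
  [0,[0,0,2],0],
  [0,[0,0,0],0],
])

```text
t: 5.22
tcp_pos: [0.4492, 0.0912, 0.0466]
orientation: [-3.142, 0.0, -0.316]
ft_force: [-2.3, 1.4, 2.2]
opening: 0.0002
```

Call:
carry_out([
  [0,[0,0,1],0],
  [0,[0,0,0],0],
])

```text
t: 5.48
tcp_pos: [0.4493, 0.0912, 0.0461]
orientation: [3.142, 0.0, -0.316]
ft_force: [-3.2, 1.0, 7.7]
opening: 0.0003
```

The force stepped up at 46 mm, so the arm is on its stop. I'll release it and look.

Call:
carry_out([
  [0,[0,0,-10],0],
  [0,[0,0,-40],0],
  [0,[0,0,-45],0],
  [0,[0,0,-45],0],
  [0,[0,-30,0],-0.14],
  [0,[0,-40,0],0],
  [0,[0,-40,0],0],
  [0,[0,-40,0],0],
  [0,[0,0,0],0],
])

```text
t: 6.6
tcp_pos: [0.4798, 0.2396, 0.1861]
orientation: [-3.141, -0.001, -0.173]
ft_force: [-0.4, 0.2, 0.2]
opening: 0.0001
```

```bash
python3 - <<'E'
from h import *
go([.448,.251,.10],-.18)
p=eyes.snapshot("side");cv2.imwrite("pics/c.png",cv2.resize(p["image"][90:290,190:380],None,fx=3,fy=3,interpolation=cv2.INTER_CUBIC))
E
```

```text
t 6.6 turn z 0.007 shift in final axes mm [-33.3  -5.5  86.1]
```

View pics/c.png

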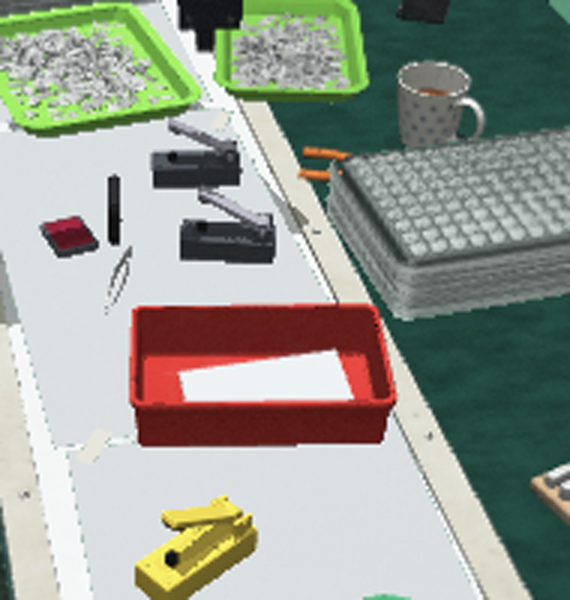

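The right latch's arm is back up (crop 235,205), so it is the sound one. Its sibling should bind, but I'll press it too.

Call:
carry_out([
  [0,[-17,-3,0],0],
  [0,[-16,-2.5,40],0],
  [0,[0,0,46],0],
  [0,[0,0,10],0],
  [0,[0,0,10],0],
  [0,[0,0,10],0],
  [0,[0,0,10],0],
  [0,[0,0,10],0],
  [0,[0,0,3],0],
  [0,[0,0,1],0],
  [0,[0,0,0],0],
])

```text
t: 8.02
tcp_pos: [0.4479, 0.249, 0.046]
orientation: [3.141, 0.001, -0.176]
ft_force: [-3.4, -0.4, 6.2]
opening: 0.0005
```

Call:
carry_out([
  [0,[0,0,1],0],
  [0,[0,0,0],0],
])

```text
t: 8.28
tcp_pos: [0.4479, 0.2491, 0.0457]
orientation: [3.141, 0.001, -0.176]
ft_force: [-5.9, -1.7, 11.4]
opening: 0.0007
```

Call:
carry_out([
  [0,[0,0,-10],0],
  [0,[0,0,-40],0],
  [0,[0,0,-45],0],
  [0,[0,0,-45],0],
  [1,[-40,0,0],0],
  [1,[-40,0,0],0],
  [1,[0,0,0],0],
  [1,[0,0,0],0],
])

```text
t: 9.28
tcp_pos: [0.3702, 0.2631, 0.1852]
orientation: [-3.141, -0.001, -0.176]
ft_force: [0.9, -0.3, 0.3]
opening: 0.038
```

```bash
python3 - <<'E'
from h import *
np.set_printoptions(precision=4,suppress=True)
a=[]
for n in("side","top"):
    p=eyes.snapshot(n);np.save(f"{n}2.npy",p,allow_pickle=True)
    o=(120,215) if n=="side" else (160,140)
    a.append(cv2.resize(p["image"][o[0]:o[0]+75,o[1]:o[1]+100],None,fx=6,fy=6,interpolation=cv2.INTER_CUBIC))
    for r in nets.tip_of(p,"latch_q_centre")[:4]: print(n,round(r["confidence"],2),world(p,r["xyz"]))
cv2.imwrite("pics/d.png",np.vstack(a)[:, :])
s=sensors.state();print(s["tcp_pos"],s["ft_force"],s["opening"])
E
```

```text
side 0.56 [0.4772 0.2504 0.013 ]
top 0.94 [0.4717 0.2529 0.0206]
[0.3702 0.2628 0.1847] [-0.4913  0.706   0.3183] 0.05421413503373114
```

View pics/d.png

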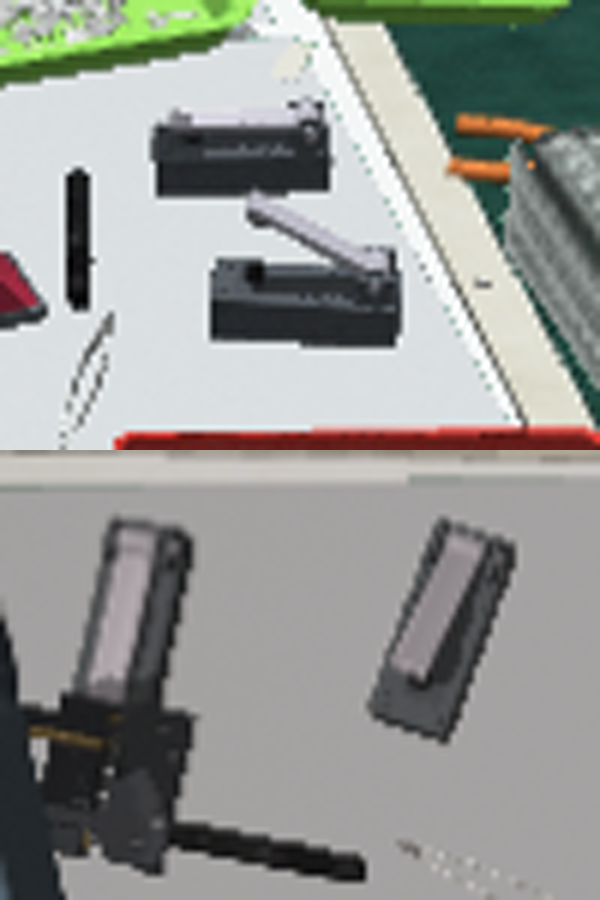

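The left latch's arm stays level (crop 240,118), so it is the binding one. The right one is up. Next I'll grasp the left latch.

Call:
carry_out([
  [1,[35,-2,0],0],
  [1,[35,-2,0],0],
  [1,[33,-2,0],0],
  [1,[0,0,40],0],
  [1,[0,0,40],0],
  [1,[0,0,35],0],
  [1,[0,0,0],0],
])

```text
t: 10.35
tcp_pos: [0.4698, 0.2498, 0.0668]
orientation: [3.139, 0.006, -0.177]
ft_force: [0.2, -0.4, 0.2]
opening: 0.088
```

```bash
python3 - <<'E'
from h import *
go([.473,.250,.007],-.18); s=sensors.state();print(s["opening"],s["ft_force"])
E
```

```text
t 10.35 turn z 0.003 shift in final axes mm [ 3.2 -0.7 59.8]
0.08799269662241221 [ 0.21382555 -0.41749588  0.20477257]
```

Call:
carry_out([
  [1,[3,0,20],0],
  [1,[0,0,20],0],
  [1,[0,0,10],0],
  [1,[0,0,9],0],
  [1,[0,0,0],0],
  [0,[0,0,0],0],
  [0,[0,0,0],0],
  [0,[0,0,0],0],
  [0,[0,0,0],0],
  [0,[0,0,0],0],
  [0,[0,0,0],0],
])

```text
t: 11.72
tcp_pos: [0.4749, 0.2505, 0.0108]
orientation: [-3.141, -0.0, -0.176]
ft_force: [-0.4, 1.1, -0.9]
opening: 0.0438
```

Call:
carry_out([
  [0,[0,0,-10],0],
  [0,[0,0,-30],0],
  [0,[0,0,-40],0],
  [0,[0,0,-45],0],
  [0,[0,0,-45],0],
  [0,[3.5,35,0],0],
  [0,[3.5,39,0],0],
  [0,[4,39,0],0],
  [0,[4,39,0],0],
  [0,[4,39,0],0],
  [0,[4,39,0],0],
  [0,[4,39,0],0],
  [0,[4,39,0],0],
  [0,[4,39,0],0],
  [0,[4,39,0],0],
  [0,[2,38,0],0],
  [0,[0,0,0],0],
  [0,[0,0,0],0],
])

```text
t: 13.98
tcp_pos: [0.4403, -0.1737, 0.1805]
orientation: [-3.141, 0.001, -0.177]
ft_force: [-0.4, -0.7, -3.3]
opening: 0.0435
```

```bash
python3 - <<'E'
from h import *
go([.441,-.174,.02],-.176); s=sensors.state();print(s["opening"],s["ft_force"])
p=eyes.snapshot("side");q=eyes.snapshot("top")
for r in nets.tip_of(p,"reject_bin")+nets.tip_of(q,"reject_bin"): print(r["confidence"])
cv2.imwrite("pics/e.png",np.hstack([cv2.resize(p["image"][90:290,190:380],(400,420)),cv2.resize(q["image"][140:270,200:330],(400,420))]))
E
```

```text
t 13.975 turn z -0.001 shift in final axes mm [7.000e-01 1.000e-01 1.605e+02]
0.04350612692347983 [-0.37413037 -0.67923734 -3.25595573]
0.91
0.89
```

View pics/e.png

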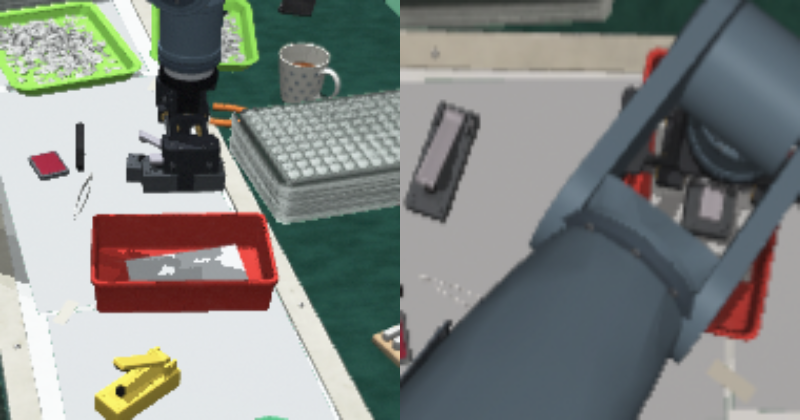

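The latch is held level over the bin. The sloping arm at (150,137) looks like the sound latch behind it. I'll lower it in.

Call:
carry_out([
  [0,[0,0,40],0],
  [0,[0,0,40],0],
  [0,[0,0,40],0],
  [0,[0,0,20],0],
  [0,[0,0,15],0],
  [0,[0,0,6],0],
  [0,[0,0,0],0],
  [0,[0,0,2],0],
  [0,[0,0,0],0],
])

```text
t: 15.3
tcp_pos: [0.4412, -0.1746, 0.0182]
orientation: [3.141, -0.001, -0.176]
ft_force: [-0.5, -1.1, -4.6]
opening: 0.0435
```

Call:
carry_out([
  [0,[0,0,2],0],
  [0,[0,0,1],0],
  [0,[0,0,0],0],
])

```text
t: 15.68
tcp_pos: [0.4407, -0.1742, 0.0146]
orientation: [-3.141, 0.0, -0.176]
ft_force: [-0.4, 0.3, -3.4]
opening: 0.0442
```

Call:
carry_out([
  [0,[0,0,1],0],
  [0.62,[0,0,0],0],
  [0.65,[0,0,0],0],
  [0.65,[0,0,0],0],
  [0.65,[0,0,0],0],
  [0.65,[0,0,-15],0],
  [0.65,[0,0,-40],0],
  [0.65,[0,0,-45],0],
  [0.65,[0,0,-45],0],
  [0.65,[0,0,-45],0],
  [0.65,[0,40,0],0],
  [0.65,[0,40,0],0],
  [0.65,[0,40,0],0],
  [0.65,[0,40,0],0],
  [0.65,[0,40,0],0],
  [0.65,[0,40,0],0],
  [0.65,[0,0,0],0],
])

```text
t: 17.8
tcp_pos: [0.3979, -0.4129, 0.2047]
orientation: [3.14, -0.001, -0.179]
ft_force: [0.1, -0.1, -0.3]
opening: 0.0575
```

```bash
python3 - <<'E'
from h import *
s=sensors.state();print(s["tcp_pos"],s["opening"],s["ft_force"])
p=eyes.snapshot("side");q=eyes.snapshot("top")
for x in(p,q):
  for n in("reject_bin","latch_q_centre"):
    for r in nets.tip_of(x,n): print(n,r["confidence"],world(x,r["xyz"]))
cv2.imwrite("pics/f.png",np.hstack([cv2.resize(p["image"][110:260,210:360],(400,400)),cv2.resize(q["image"][140:270,200:330],(400,400))]))
E
```

```text
[ 0.39789815 -0.41292073  0.20469772] 0.05750032732006596 [ 0.06553463 -0.09809905 -0.27793859]
reject_bin 0.64 [ 0.4432004  -0.17132625 -0.00403607]
latch_q_centre 0.81 [ 0.43826282 -0.17259146  0.01446689]
latch_q_centre 0.68 [ 0.43905619 -0.17945675  0.02349984]
```

View pics/f.png

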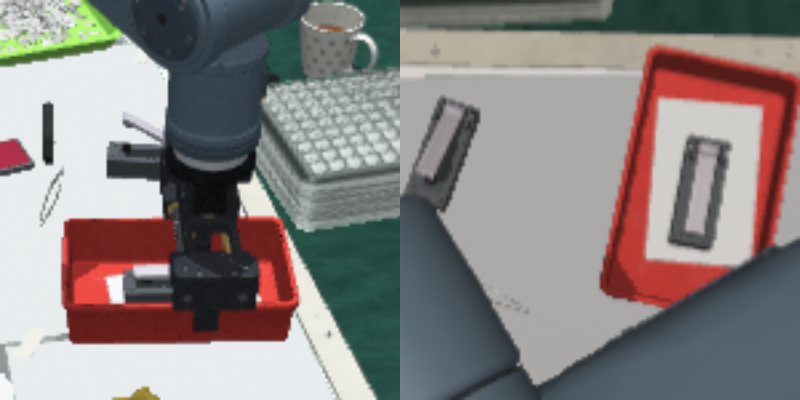

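The latch lies centred in the bin with its arm level, the sound latch is in place with its arm up, and the gripper touches nothing. Handing in.

```bash
python3 -c "from station import sign_off; print(sign_off())"
```

```text
the job is handed in; nothing more can be done
None
```

I pressed both latches to their stops. The right one sprang back, so it is sound and I left it standing where it was. The left one stayed down, so I put it in the red bin and handed the job in at about 18 s of the 64 s allowed.

- **Press test:** each arm met its stop with the tool at about 46 mm, where the force rose to 8 N on the right latch and 11 N on the left. Those readings are above the 2 to 4 N needed because I pushed slightly onto the stop to be sure.
- **Binding latch:** the side camera puts its centre within about 5 mm of the bin's centre, and the pictures show its arm level. The two cameras' estimates of it differ by 7 mm across and 9 mm in height, both well inside the limits.
- **Sound latch:** in the last pictures it stands in place with its arm up. I judged this by eye and did not re-measure its position.
- **Gripper:** it was clear of everything at the end, at 205 mm height with a force reading near zero.

No check failed.

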